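Shut the coffee sample carton and hold the code reader over its label

TASK

Get this coffee sample carton booked out: swing its lid fully shut so the tuck tab goes down inside the front wall, then lift the cordless code reader out of its charging cup and carry it across to the carton, clear of the sample jars between them. Finish still holding the reader still and upright, nose down, centred about two to three centimetres above the label on the shut lid, with the long side of its nose along the label's row of bars. The reader must never touch the carton, and leave the jars standing where they are.

Things in the scene. Friction and masses are not known exactly. Their poses are not given: they have to be found in the camera images.
- carton: Open brown cardboard mailer carton, fixed to the table (it does not slide), 140 mm deep (its x) by 200 mm wide (its y) by 75 mm tall without lid, walls 4 mm. Origin: centre of its underside. Its front wall is at -x (roughly towards the robot); the lid hinges along the top of the rear wall at +x. Three sample tubs stand inside, below the rim. Its yaw stays within 0.4 rad of the robot's frame; carton and charging cup stand on opposite sides (left or right) of the jar rack
- lid (a joint): angle of the carton's lid about its rear crease, rad: 0 = fully shut (flat on the rim), about 1.6 = standing straight up; it starts between 1.0 and 1.7. The crease is stiff: the lid stays where it is left, about 0.7 N at its free edge moves it
- lid_hinge (a point): middle of the lid's crease: 70 mm behind the carton's centre (+x of the carton), 77 mm above the table; the crease runs along the carton's y
- lid_edge (a point): middle of the lid's free edge, 132 mm from the crease. The lid is a 4 mm board 198 mm wide (this point is half-way through its thickness); along this edge a tuck tab 176 mm wide sticks out 31 mm at a right angle from the lid's inner side and goes down inside the front wall as the lid shuts. The outer side faces away from the robot when the lid stands open and faces up when shut
- label (a point): centre of the white label (52 by 96 mm) with a row of black bars on the lid's outer face. With the lid shut it lies 79.6 mm above the table, above the carton's centre (2 mm to its +x side). Its x axis is across the row, its y axis runs along the row of bars (the label's long way, parallel to the crease), its z axis is the outward face normal (up when the lid is shut)
- dock: grey charging cup of the reader, fixed to the table: base plate 86 by 106 mm, 12 mm thick, and a cup on it 59 by 79 mm whose walls reach 52 mm above the table; pocket 39 by 59 mm with its floor 14 mm above the table. Origin: centre of its underside; yaw as the reader's
- reader_center (a point): centre (half-way up) of the loose cordless code reader, a dark upright stick with orange trim, 130 mm tall, 0.14 to 0.22 kg, standing nose-down in the cup. Its nose block is 34 mm (x) by 54 mm (y), 40 mm tall, the grip above it 28 mm (x) by 44 mm (y), from 40 mm above the nose to the top. Best gripped from above across the 28 mm way (its x), about 30 mm above this point (35 mm below its top). z axis up along the stick, y along the long side of its nose
- reader_window (a point): centre of the reader's flat nose end (scan window), 65 mm below reader_center; this is the point to hold above the label. Axes as reader_center
- rack: wooden jar rack 300 by 92 mm fixed between carton and cup, long way along x; jars stand on its board 26 mm above the table, rail 48 mm high. Origin: centre of its underside
- jar_a: glass sample jar of coffee beans, 62 mm across, 106 mm tall, on the rack, its top 132 mm above the table; origin: centre of its underside; bystander
- jar_b: like jar_a; bystander
- jar_c: like jar_a; bystander
Things that resemble listed ones, but are neither listed nor needed, are in the scene too. What is shaped like the carton but blue is not meant.

How it is judged:
By the outcome, as a careful person would: the job done as asked, in the order asked, and still so for the second after the job is handed in, while the arm keeps its last pose, push and grip.
It also fails if it takes over 64 s, if anything falls off the work surface, if the arm or the gripper's body presses on something with over 40 N, if the wrist force passes 120 N, or if a joint passes its speed limit or range.

ROBOT

A 7-joint arm with a two-finger parallel gripper is mounted at the origin on the work surface. World frame = base frame: x ahead of the robot, y to its left, z up, the work surface at z = 0. Lengths are in m, angles in rad, forces in N, time in s.
With the tool pointing down it reaches from about 0.425 to 0.875 m from the base axis. Payload 8.4 kg.
Tool frame: the origin (TCP) lies on the centre line of the jaws, within the pads' length; the fingertips stand 14 mm ahead of it and the grasp point (between the pads) lies 5 mm behind it; z points along the fingers, x is the direction in which the jaws open and shut, and the axes are right-handed (so a half turn about z gives the same grasp; the last joint's range is limited). The gripper opens to 87 mm and grips with 3 to 60 N. Pads are 19 mm wide; open, the fingers measure 117 mm over their backs; the gripper's body (75 mm by 190 mm) begins 51 mm behind the grasp point.
Start: joints at [1.059, 0.333, 0.04, 1.465, -0.013, 1.343, -0.059], TCP at [0.261, -0.595, 0.237] pointing down, gripper open.
Joint ranges: [-2.58, 2.58], [-0.38, 2.09], [-1.3, 1.39], [0.25, 2.4], [-1.5, 4.64], [0.08, 2.09], [-2.65, 2.65]. Speed limits (rad/s): [2.22, 2.22, 2.79, 2.79, 3.14, 3.14, 3.14].

INTERFACE

Orientations are given as a unit quaternion [w, x, y, z].
In Python, from cell import * gives the robot as it stands.
- The arm moves only by the tool jog_arm, never from a script. Its argument "deltas" is a list of rows, each an object of numbers: "gripper": the finger opening in m, from 0 to 0.087; "tx", "ty", "tz": the shift along the tool's x, y, z in m; "rx", "ry", "rz": the turn, a rotation vector about the tool's x, y, z in rad. In form: [{"gripper": .., "tx": .., "ty": .., "tz": .., "rx": .., "ry": .., "rz": ..}, ...]. A call has 1 to 20 rows; each row shifts and turns the pose as measured when the row begins, along the tool's axes as they then stand; what a row does not reach is not made up. A row lasts 1/8 s, in which the tool goes at most 62.5 mm and 10.7 degrees, less where a joint would pass 70% of its speed; a pose out of reach is approached as far as the arm can. A call with a gripper value outside its range is refused whole. The fingers move at their own pace and stop on an object; the grip force is fixed at half the most. Time passes only in rows, so rows that do not move let the fingers close. It gives the time, the measured TCP pose, the force and the opening at its end, in the units of the state.
- sense(): the state, without advancing time (a new reading comes with each control period).
- snapshot(name): name is "side" or "top"; returns a dict with "pixels" (400x640x3 uint8, red, green, blue), "fx", "fy", "cx", "cy" (pixels), "k1" (the pictures are not rectified: a ray, as slopes to the right and down, at radius r is drawn at 1 + k1 r^2 times it, then the intrinsics apply), "origin" and "rotation" of the camera in the world. Camera axes: x right, y up, looking along -z (the intrinsics and any distortion apply to the point x, -y, -z); pixel columns grow to the right and rows downward; lengths in m; the calibration is good to about 2 mm. A picture is of the moment at which its call begins. There is no depth.
- sign_off(): hands the job in, once; it reports no verdict.
Trained networks look in a picture, given as the dict that the camera call returned (one of the last four; its "shot" number tells which), for a name from the list of things; names that differ only in an ending like _2 or _b are one class to them, and where a whole thing is asked for, a point or a joint stands for the part that bears it (a point fixed in the world has none). Each returns a list of dicts, best first, with "score" (0 to 1); they miss things now and then, are a little off and sometimes report something else, mostly with a low value. They report only what shows in the picture. A call takes as long as a camera call. They do not tell look-alikes from the thing itself.
- boxes_of(picture, target): "xy" ([column, row] in pixels, amid what is visible of it).
- silhouettes(picture, target): "mask" (400x640 bool, what is visible of it) and "xy" ([column, row] in pixels, amid what is visible of it).
- place_of(picture, target): "xy" ([column, row] in pixels: a listed point, or the origin of a listed thing).
The state is a dict: "time_s": time; "joint_pos": joint angles; "joint_vel": joint speeds; "joint_efforts": joint torques, N m; "tool_pos": TCP position; "eef_rot": TCP orientation; "wrist_force": force on the tool from outside, world axes, zero at the start; "moment": the same for the moment, N m; "finger_gap": finger opening in m.
Only numpy, scipy, OpenCV 4.12 (cv2) and the standard library are available. Lean on these libraries where they do the work, as an engineer would, in place of code of your own. Each camera call takes 0.05 s, during which the arm holds its last target.

## Working session

There is one attempt and no reset: what is moved stays moved. The work goes in short steps, Python scripts to look and compute and a tool call to move; the robot and the scene stay as the last step left them, time stands still between calls to the robot, and variables do not carry over. Pictures are saved under pics/ and viewed, and the job is handed in when it is done.

Besides the shell and the picture viewer there is one more tool, called after "Emit:" in YAML: its name, and indented under it one key for each argument. jog_arm: Moves the arm, as the interface text tells. Its arguments: {"type":"object","properties":{"deltas":{"type":"array","items":{"type":"object","properties":{"gripper":{"type":"number"},"tx":{"type":"number"},"ty":{"type":"number"},"tz":{"type":"number"},"rx":{"type":"number"},"ry":{"type":"number"},"rz":{"type":"number"}}}}},"required":["deltas"]}

```bash
mkdir -p pics; ls; cat > h.py <<'E'
from cell import *
import numpy as np, cv2
from scipy.spatial.transform import Rotation as R
def save(p,n): cv2.imwrite('pics/'+n+'.png',cv2.cvtColor(p['pixels'],cv2.COLOR_RGB2BGR))
def ray(p,xy):
    u=(xy[0]-p['cx'])/p['fx'];v=(xy[1]-p['cy'])/p['fy']
    rd=np.hypot(u,v);r=rd
    for _ in range(30): r=rd/(1+p['k1']*r*r)
    s=r/rd if rd>0 else 1
    d=np.array([u*s,-v*s,-1.]);d=rotm(p)@d
    return np.array(p['origin']),d/np.linalg.norm(d)
def rotm(p):
    r=np.array(p['rotation'])
    return r if r.shape==(3,3) else R.from_quat(r[[1,2,3,0]]).as_matrix()
def onz(p,xy,z):
    o,d=ray(p,xy);return o+d*(z-o[2])/d[2]
def proj(p,X):
    c=rotm(p).T@(np.array(X)-p['origin']);u=c[0]/-c[2];v=-c[1]/-c[2]
    s=1+p['k1']*(u*u+v*v);return np.array([u*s*p['fx']+p['cx'],v*s*p['fy']+p['cy']])
def tri(p,a,q,b):
    o1,d1=ray(p,a);o2,d2=ray(q,b)
    t=np.linalg.lstsq(np.c_[d1,-d2],o2-o1,rcond=None)[0]
    x,y=o1+t[0]*d1,o2+t[1]*d2
    return (x+y)/2,np.linalg.norm(x-y)
E
python3 - <<'E'
from h import *
s=snapshot('side');t=snapshot('top')
save(s,'s0');save(t,'t0')
for p in(s,t): print({k:v for k,v in p.items() if k!='pixels'})
for n in ['carton','lid_hinge','lid_edge','label','dock','reader_center','reader_window','rack','jar_a']:
    a=place_of(s,n);b=place_of(t,n)
    print(n,[(np.round(x['xy'],1),round(x['score'],2)) for x in a],'|',[(np.round(x['xy'],1),round(x['score'],2)) for x in b])
print(sense())
E
```

```text
pics
{'fx': 464.9585840954003, 'fy': 464.9585840954003, 'cx': 319.5038203357326, 'cy': 205.89477266374334, 'k1': -0.007992811794171193, 'origin': array([-0.18595082,  0.60381613,  1.07292217]), 'rotation': array([-0.376344  , -0.13339759,  0.32531238,  0.85717101]), 'shot': 1}
{'fx': 455.21505866047823, 'fy': 455.21505866047823, 'cx': 316.60428598052533, 'cy': 195.49446362540212, 'k1': -0.0990278778405261, 'origin': array([0.3329152 , 0.0210541 , 1.39466826]), 'rotation': array([ 0.70869436,  0.01846691, -0.02297407, -0.70489962]), 'shot': 2}
carton [(array([235.9, 270.1]), 0.7)] | [(array([231.5, 173.9]), 0.75), (array([218. , 265.1]), 0.56)]
lid_hinge [(array([262.7, 321.3]), 0.8), (array([205.6, 242.8]), 0.56), (array([361.4, 156.8]), 0.5)] | [(array([204. , 245.7]), 0.97), (array([213.6, 151.7]), 0.76), (array([315.7, 114.2]), 0.33)]
lid_edge [(array([224.3, 223.2]), 0.9), (array([313.8, 346.6]), 0.77), (array([234.7, 268.6]), 0.41)] | [(array([217. , 285.9]), 0.8), (array([215.3, 164.3]), 0.75)]
label [(array([288.1, 330.8]), 0.65)] | [(array([218.1, 156.6]), 0.93), (array([212.
[... 463 characters left out ...]
': 1.0, 'joint_pos': array([ 1.05881045,  0.33316439,  0.0399165 ,  1.46536813, -0.01339031,
        1.34328688, -0.05854149]), 'joint_vel': array([ 0.00099979, -0.00086762, -0.00041362, -0.00183565,  0.0006885 ,
        0.00021469, -0.00149928]), 'joint_efforts': array([ 1.78145030e-03, -6.56136417e+01,  1.33315232e+00, -4.04067349e+01,
       -6.00282638e-02,  3.51930689e-02,  2.40257623e-05]), 'tool_pos': array([ 0.26073053, -0.59540804,  0.23658477]), 'eef_rot': array([ 1.21860543e-05,  8.36984116e-01, -5.47227183e-01,  1.55870738e-05]), 'wrist_force': array([ 0.00567946, -0.24821756,  0.41444537]), 'moment': array([0.04677135, 0.00779943, 0.01248897]), 'finger_gap': 0.08696776412438902}
```

View pics/s0.png

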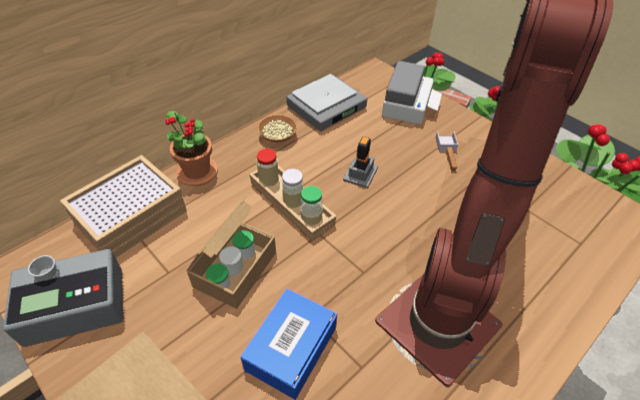

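View pics/t0.png

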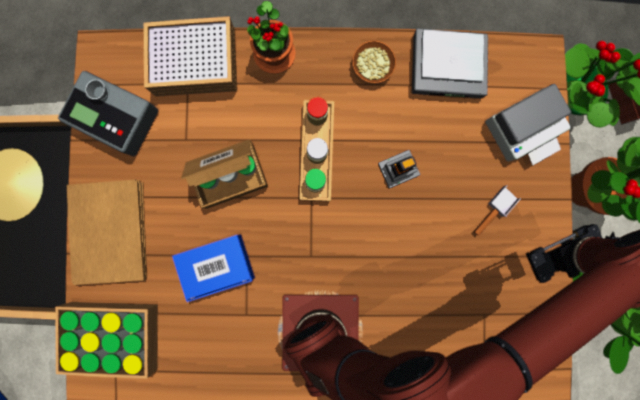

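The side view shows the brown carton at about (232,262), the jars at (267–312, 160–200) and the reader at (362,160). The top view shows the carton at (226,175) with its lid up, the rack at (317,150) and the reader at (400,168). The blue carton is a decoy. Next I'll zoom in.

```bash
python3 - <<'E'
import cv2
s=cv2.imread('pics/s0.png');t=cv2.imread('pics/t0.png')
cv2.imwrite('pics/sz.png',cv2.resize(s[195:310,180:285],None,fx=5,fy=5,interpolation=cv2.INTER_CUBIC))
cv2.imwrite('pics/tz.png',cv2.resize(t[135:215,175:275],None,fx=7,fy=7,interpolation=cv2.INTER_CUBIC))
a=cv2.resize(s[130:190,335:385],None,fx=7,fy=7,interpolation=cv2.INTER_CUBIC)
b=cv2.resize(t[140:200,370:425],None,fx=7,fy=7,interpolation=cv2.INTER_CUBIC)
cv2.imwrite('pics/rz.png',cv2.hconcat([a,b]))
E
```

```text
(no output)
```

View pics/sz.png

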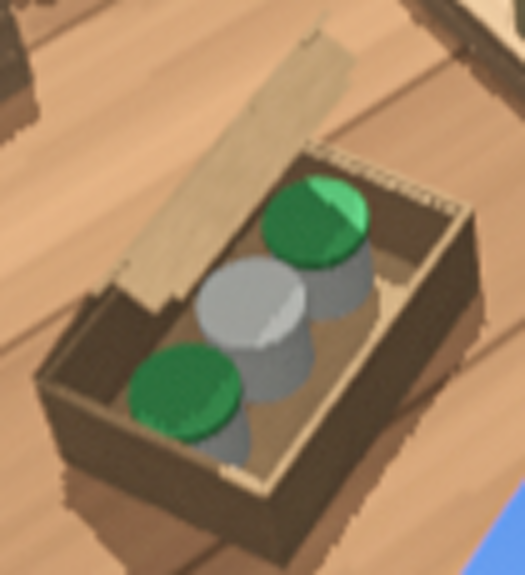

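View pics/tz.png

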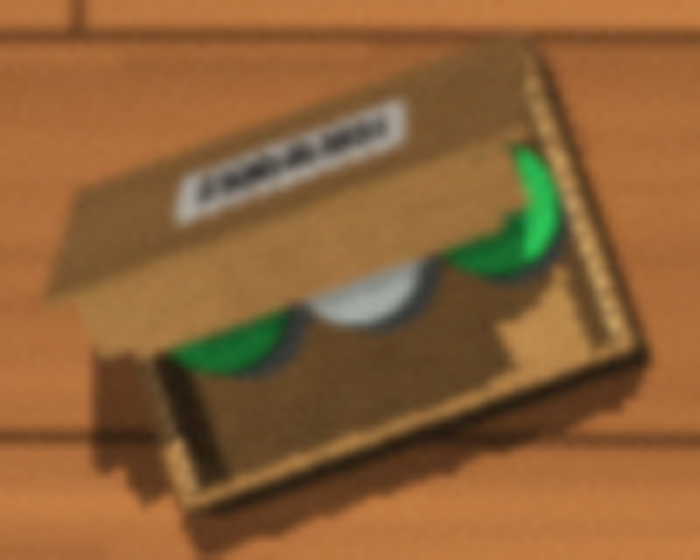

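View pics/rz.png

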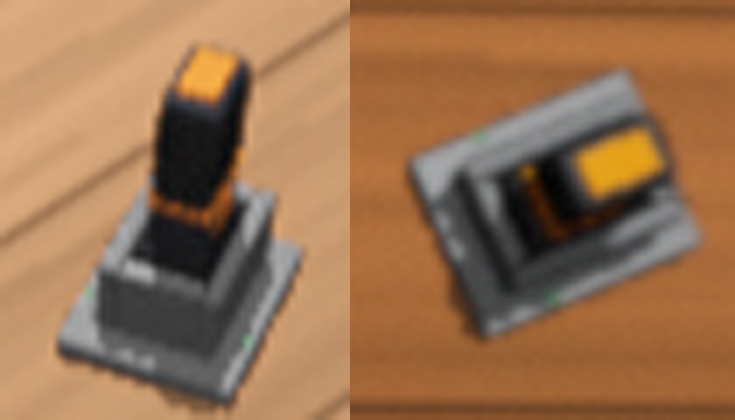

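```bash
cat > fit.py <<'E'
from h import *
import pickle
from scipy.optimize import least_squares
s=snapshot('side');t=snapshot('top')
S=lambda a,b:np.array([180+a/5-.4,195+b/5-.4]);T=lambda a,b:np.array([175+a/7-.43,135+b/7-.43])
obs=[]
hx,hy,h=.07,.1,.075
for P,l in ((s,[((-hx,-hy,h),S(472,207)),((-hx,hy,h),S(268,492)),((hx,hy,h),S(40,378)),((-hx,hy,0),S(283,565)),((-hx,-hy,0),S(480,295)),((hx,hy,0),S(65,468)),
   (('tip',.088),S(160,312)),(('tip',-.088),S(355,62)),(('edge',.099),S(95,290))]),
  (t,[((-hx,hy,h),T(192,508)),((-hx,-hy,h),T(645,352)),((hx,-hy,h),T(532,42)),(('edge',.099),T(45,298)),(('tip',.088),T(100,355)),('label',T(292,160))])):
  for m,o in l: obs.append((P,m,o))
def pt(m,q):
    th=q[3];d=np.array([-np.cos(th),0,np.sin(th)]);n=np.array([-np.sin(th),0,-np.cos(th)]);H=np.array([.07,0,.077])
    if m[0]=='edge': X=H+.132*d+[0,m[1],0]
    elif m[0]=='tip': X=H+.132*d+.031*n+[0,m[1],0]
    elif m=='label': X=H+.068*d-.0026*n
    else: X=np.array(m)
    return R.from_rotvec([0,0,q[2]]).apply(X)+[q[0],q[1],0]
f=lambda q:np.concatenate([proj(P,pt(m,q))-o for P,m,o in obs])
r=least_squares(f,[.5,.3,.3,1.3],loss='soft_l1',f_scale=2)
print('carton',r.x.round(4));print(r.fun.round(1).reshape(-1,2).tolist())
q=r.x
print('edge',pt(('edge',0),q),'hinge',pt((.07,0,.077),q))
# reader/dock
A=lambda a,b:np.array([335+a/7-.43,130+b/7-.43]);B=lambda a,b:np.array([370+(a-350)/7-.43,140+b/7-.43])
bx,by=.043,.053
# axes: dock local; y along long side
o2=[(s,'yy',None)]
o2=[(t,(bx,by,.012),B(412,160)),(t,(bx,-by,.012),B(628,70)),(t,(-bx,-by,.012),B(702,243)),(t,(-bx,by,.012),B(488,332)),
 (s,(bx,by,.012),A(58,348)),(s,(-bx,by,.012),A(230,395)),(s,(-bx,-by,.012),A(300,255)),(t,(0,0,.144),B(621,162)),(s,(0,0,.144),A(210,75))]
def g(q): 
    return np.concatenate([proj(P,R.from_rotvec([0,0,q[2]]).apply(np.array(m))+[q[0],q[1],0])-o for P,m,o in o2])
r=least_squares(g,[.5,-.2,.3],loss='soft_l1',f_scale=2)
print('dock',r.x.round(4));print(r.fun.round(1).reshape(-1,2).tolist())
for n,z in(('rack',0),):
  print(n,onz(t,place_of(t,n)[0]['xy'],z),onz(s,place_of(s,n)[0]['xy'],z))
for x in place_of(s,'jar_a'): print(onz(s,x['xy'],.026))
E
python3 fit.py
```

```text
carton [0.4743 0.2783 0.3504 1.1044]
[[1.0, 0.2], [-0.0, 1.0], [-0.8, 1.3], [0.6, 1.5], [0.9, -1.2], [-0.2, -1.1], [-0.3, 0.1], [1.7, -0.6], [-1.0, -0.1], [-0.5, 0.1], [-0.7, -0.8], [-0.3, -1.3], [0.2, 0.0], [0.8, 0.6], [0.4, -0.7]]
edge [0.48428055 0.28191096 0.19490438] hinge [0.54002536 0.30228433 0.077     ]
dock [ 0.4993 -0.2404  0.4092]
[[-0.6, -0.3], [-0.1, -0.8], [0.6, 0.1], [-0.2, 0.8], [-0.4, -0.9], [0.3, 0.5], [1.2, -0.7], [-0.3, -0.1], [-0.2, 0.4]]
rack [0.5478253  0.01153004 0.        ] [0.54683016 0.01537571 0.        ]
[0.54868663 0.0123839  0.026     ]
[0.66799055 0.02101754 0.026     ]
[0.460244  0.0162249 0.026    ]
```

```bash
cat > plan.py <<'E'
from h import *
C=np.array([.4743,.2783,.3504]); D=np.array([.4993,-.2404,.4092])
def cur():
    st=sense();q=st['eef_rot'];M=R.from_quat([q[1],q[2],q[3],q[0]]).as_matrix()
    return st,np.array(st['tool_pos']),M
def loc(F,x,y): c,s=np.cos(F[2]),np.sin(F[2]);return [F[0]+c*x-s*y,F[1]+s*x+c*y]
def Mdown(yaw): return np.array([[np.cos(yaw),np.sin(yaw),0],[np.sin(yaw),-np.cos(yaw),0],[0,0,-1.]])
def rows(wps,grip,start=None):
    # wps: list of (x,y,z,yaw,n,mode)
    st,p,M=cur();out=[]
    for x,y,z,yaw,n,mode in wps:
        tgt=np.array([x,y,z]);Mt=Mdown(yaw);rv=R.from_matrix(M.T@Mt).as_rotvec();p0=p;M0=M
        a0,a1=np.arctan2(p0[1],p0[0]),np.arctan2(y,x);r0,r1=np.hypot(*p0[:2]),np.hypot(x,y)
        for i in range(1,n+1):
            u=i/n
            pn=p0+(tgt-p0)*u
            if mode=='arc': a=a0+(a1-a0)*u;r=r0+(r1-r0)*u;pn=np.array([r*np.cos(a),r*np.sin(a),pn[2]])
            Mn=M0@R.from_rotvec(rv*u).as_matrix()
            d=M.T@(pn-p);w=R.from_matrix(M.T@Mn).as_rotvec()
            out.append((d,w));p,M=pn,Mn
    print('[%s]'%', '.join('{"gripper":%g,"tx":%.3f,"ty":%.3f,"tz":%.3f,"rx":%.3f,"ry":%.3f,"rz":%.3f}'%(grip,*d,*w) for d,w in out))
def show():
    st,p,M=cur();print('t',st['time_s'],'p',p.round(4),'yaw',round(np.arctan2(M[1,0],M[0,0]),4),'tilt',M[:,2].round(4),'F',np.round(st['wrist_force'],1),'gap',round(st['finger_gap'],4))
    for n,F in(('C',C),('D',D)):
        c,s=np.cos(F[2]),np.sin(F[2]);d=p[:2]-F[:2];print(n,'local',np.round([c*d[0]+s*d[1],-s*d[0]+c*d[1]],4),'dyaw',round(np.arctan2(M[1,0],M[0,0])-F[2],4))
E
python3 - <<'E'
from plan import *
x,y=loc(C,.075,0)
rows([(x,y,.29,C[2],20,'arc')],0)
E
```

```text
[{"gripper":0,"tx":-0.004,"ty":-0.054,"tz":-0.003,"rx":-0.000,"ry":0.000,"rz":-0.075}, {"gripper":0,"tx":-0.004,"ty":-0.054,"tz":-0.003,"rx":-0.000,"ry":0.000,"rz":-0.075}, {"gripper":0,"tx":-0.004,"ty":-0.054,"tz":-0.003,"rx":-0.000,"ry":0.000,"rz":-0.075}, {"gripper":0,"tx":-0.005,"ty":-0.054,"tz":-0.003,"rx":-0.000,"ry":0.000,"rz":-0.075}, {"gripper":0,"tx":-0.005,"ty":-0.053,"tz":-0.003,"rx":-0.000,"ry":0.000,"rz":-0.075}, {"gripper":0,"tx":-0.006,"ty":-0.053,"tz":-0.003,"rx":-0.000,"ry":0.000,"rz":-0.075}, {"gripper":0,"tx":-0.006,"ty":-0.053,"tz":-0.003,"rx":-0.000,"ry":0.000,"rz":-0.075}, {"gripper":0,"tx":-0.006,"ty":-0.053,"tz":-0.003,"rx":-0.000,"ry":0.000,"rz":-0.075}, {"gripper":0,"tx":-0.007,"ty":-0.053,"tz":-0.003,"rx":-0.000,"ry":0.000,"rz":-0.075}, {"gripper":0,"tx":-0.007,"ty":-0.053,"tz":-0.003,"rx":-0.000,"ry":0.000,"rz":-0.075}, {"gripper":0,"tx":-0.008,"ty":-0.052,"tz":-0.003,"rx":-0.000,"ry":0.000,"rz":-0.075}, {"gripper":0,"tx":-0.008,"ty":-0.052,"tz":-0.003,"rx":-0.000,"ry":0.000,"rz":-0.075}, {"gripper":0,"tx":-0.008,"ty":-0.052,"tz":-0.003,"rx":-0.000,"ry":0.000,"rz":-0.075}, {"gripper":0,"tx":-0.009,"ty":-0.052,"tz":-0.003,"rx":-0.000,"ry":0.000,"rz":-0.075}, {"gripper":0,"tx":-0.009,"ty":-0.052,"tz":-0.003,"rx":-0.000,"ry":0.000,"rz":-0.075}, {"gripper":0,"tx":-0.010,"ty":-0.052,"tz":-0.003,"rx":-0.000,"ry":0.000,"rz":-0.075}, {"gripper":0,"tx":-0.010,"ty":-0.051,"tz":-0.003,"rx":-0.000,"ry":0.000,"rz":-0.075}, {"gripper":0,"tx":-0.010,"ty":-0.051,"tz":-0.003,"rx":-0.000,"ry":0.000,"rz":-0.075}, {"gripper":0,"tx":-0.011,"ty":-0.051,"tz":-0.003,"rx":-0.000,"ry":0.000,"rz":-0.075}, {"gripper":0,"tx":-0.011,"ty":-0.051,"tz":-0.003,"rx":-0.000,"ry":0.000,"rz":-0.075}]
```

Emit:
jog_arm:
  deltas:
    - {"gripper": 0, "tx": -0.004, "ty": -0.054, "tz": -0.01, "rz": -0.075}
    - {"gripper": 0, "tx": -0.004, "ty": -0.054, "tz": -0.01, "rz": -0.075}
    - {"gripper": 0, "tx": -0.004, "ty": -0.054, "tz": -0.01, "rz": -0.075}
    - {"gripper": 0, "tx": -0.005, "ty": -0.054, "tz": -0.01, "rz": -0.075}
    - {"gripper": 0, "tx": -0.005, "ty": -0.053, "tz": -0.01, "rz": -0.075}
    - {"gripper": 0, "tx": -0.006, "ty": -0.053, "tz": -0.01, "rz": -0.075}

```text
invalid input
```

```bash
python3 - <<'E'
from plan import *
show()
x,y=loc(C,.075,0)
rows([(x,y,.30,C[2],16,'arc')],0)
E
```

```text
t 1.25 p [ 0.2607 -0.5954  0.2365] yaw -1.158 tilt [-0.e+00  1.e-04 -1.e+00] F [ 0.2  0.3 -0.3] gap 0.0871
C local [-0.5005 -0.7473] dyaw -1.5084
D local [-0.3601 -0.2307] dyaw -1.5672
[{"gripper":0,"tx":-0.005,"ty":-0.067,"tz":-0.004,"rx":-0.000,"ry":0.000,"rz":-0.094}, {"gripper":0,"tx":-0.006,"ty":-0.067,"tz":-0.004,"rx":-0.000,"ry":0.000,"rz":-0.094}, {"gripper":0,"tx":-0.006,"ty":-0.067,"tz":-0.004,"rx":-0.000,"ry":0.000,"rz":-0.094}, {"gripper":0,"tx":-0.007,"ty":-0.067,"tz":-0.004,"rx":-0.000,"ry":0.000,"rz":-0.094}, {"gripper":0,"tx":-0.008,"ty":-0.066,"tz":-0.004,"rx":-0.000,"ry":0.000,"rz":-0.094}, {"gripper":0,"tx":-0.008,"ty":-0.066,"tz":-0.004,"rx":-0.000,"ry":0.000,"rz":-0.094}, {"gripper":0,"tx":-0.009,"ty":-0.066,"tz":-0.004,"rx":-0.000,"ry":0.000,"rz":-0.094}, {"gripper":0,"tx":-0.010,"ty":-0.066,"tz":-0.004,"rx":-0.000,"ry":0.000,"rz":-0.094}, {"gripper":0,"tx":-0.010,"ty":-0.065,"tz":-0.004,"rx":-0.000,"ry":0.000,"rz":-0.094}, {"gripper":0,"tx":-0.011,"ty":-0.065,"tz":-0.004,"rx":-0.000,"ry":0.000,"rz":-0.094}, {"gripper":0,"tx":-0.012,"ty":-0.065,"tz":-0.004,"rx":-0.000,"ry":0.000,"rz":-0.094}, {"gripper":0,"tx":-0.012,"ty":-0.065,"tz":-0.004,"rx":-0.000,"ry":0.000,"rz":-0.094}, {"gripper":0,"tx":-0.013,"ty":-0.064,"tz":-0.004,"rx":-0.000,"ry":0.000,"rz":-0.094}, {"gripper":0,"tx":-0.013,"ty":-0.064,"tz":-0.004,"rx":-0.000,"ry":0.000,"rz":-0.094}, {"gripper":0,"tx":-0.014,"ty":-0.064,"tz":-0.004,"rx":-0.000,"ry":0.000,"rz":-0.094}, {"gripper":0,"tx":-0.015,"ty":-0.063,"tz":-0.004,"rx":-0.000,"ry":0.000,"rz":-0.094}]
```

Emit:
jog_arm:
  deltas:
    - {"gripper": 0, "tx": -0.004, "ty": -0.054, "tz": -0.01, "rx": 0, "ry": 0, "rz": -0.075}
    - {"gripper": 0, "tx": -0.004, "ty": -0.054, "tz": -0.01, "rx": 0, "ry": 0, "rz": -0.075}
    - {"gripper": 0, "tx": -0.004, "ty": -0.054, "tz": -0.01, "rx": 0, "ry": 0, "rz": -0.075}
    - {"gripper": 0, "tx": -0.005, "ty": -0.054, "tz": -0.01, "rx": 0, "ry": 0, "rz": -0.075}
    - {"gripper": 0, "tx": -0.005, "ty": -0.053, "tz": -0.01, "rx": 0, "ry": 0, "rz": -0.075}
    - {"gripper": 0, "tx": -0.006, "ty": -0.053, "tz": -0.01, "rx": 0, "ry": 0, "rz": -0.075}

```text
time_s: 2.0
tool_pos: [0.5101, -0.3909, 0.2964]
eef_rot: [0.001, 0.938, -0.345, -0.001]
wrist_force: [0.4, -0.3, 0.0]
finger_gap: 0.035
```

```bash
python3 - <<'E'
from plan import *
show()
x,y=loc(C,.075,0)
rows([(x,y,.30,C[2],14,'arc')],0)
E
```

```text
t 2.0 p [ 0.5101 -0.3909  0.2964] yaw -0.7054 tilt [-2.8e-03 -8.0e-04 -1.0e+00] F [ 0.4 -0.3  0. ] gap 0.035
C local [-0.1961 -0.6409] dyaw -1.0558
D local [-0.05   -0.1424] dyaw -1.1146
[{"gripper":0,"tx":-0.006,"ty":-0.053,"tz":-0.000,"rx":0.000,"ry":0.000,"rz":-0.075}, {"gripper":0,"tx":-0.007,"ty":-0.053,"tz":-0.000,"rx":0.000,"ry":0.000,"rz":-0.075}, {"gripper":0,"tx":-0.007,"ty":-0.053,"tz":-0.000,"rx":0.000,"ry":0.000,"rz":-0.075}, {"gripper":0,"tx":-0.007,"ty":-0.052,"tz":-0.000,"rx":0.000,"ry":0.000,"rz":-0.075}, {"gripper":0,"tx":-0.008,"ty":-0.052,"tz":-0.000,"rx":0.000,"ry":0.000,"rz":-0.075}, {"gripper":0,"tx":-0.008,"ty":-0.052,"tz":-0.000,"rx":0.000,"ry":0.000,"rz":-0.075}, {"gripper":0,"tx":-0.009,"ty":-0.052,"tz":-0.000,"rx":0.000,"ry":0.000,"rz":-0.075}, {"gripper":0,"tx":-0.009,"ty":-0.052,"tz":-0.000,"rx":0.000,"ry":0.000,"rz":-0.075}, {"gripper":0,"tx":-0.009,"ty":-0.052,"tz":-0.000,"rx":0.000,"ry":0.000,"rz":-0.075}, {"gripper":0,"tx":-0.010,"ty":-0.051,"tz":-0.000,"rx":0.000,"ry":0.000,"rz":-0.075}, {"gripper":0,"tx":-0.010,"ty":-0.051,"tz":-0.000,"rx":0.000,"ry":0.000,"rz":-0.075}, {"gripper":0,"tx":-0.011,"ty":-0.051,"tz":-0.000,"rx":0.000,"ry":0.000,"rz":-0.075}, {"gripper":0,"tx":-0.011,"ty":-0.051,"tz":-0.000,"rx":0.000,"ry":0.000,"rz":-0.075}, {"gripper":0,"tx":-0.011,"ty":-0.051,"tz":-0.000,"rx":0.000,"ry":0.000,"rz":-0.075}]
```

Emit:
jog_arm:
  deltas:
    - {"gripper": 0, "tx": -0.006, "ty": -0.053, "tz": 0, "rx": 0, "ry": 0, "rz": -0.075}
    - {"gripper": 0, "tx": -0.007, "ty": -0.053, "tz": 0, "rx": 0, "ry": 0, "rz": -0.075}
    - {"gripper": 0, "tx": -0.007, "ty": -0.053, "tz": 0, "rx": 0, "ry": 0, "rz": -0.075}
    - {"gripper": 0, "tx": -0.007, "ty": -0.052, "tz": 0, "rx": 0, "ry": 0, "rz": -0.075}
    - {"gripper": 0, "tx": -0.008, "ty": -0.052, "tz": 0, "rx": 0, "ry": 0, "rz": -0.075}
    - {"gripper": 0, "tx": -0.008, "ty": -0.052, "tz": 0, "rx": 0, "ry": 0, "rz": -0.075}
    - {"gripper": 0, "tx": -0.009, "ty": -0.052, "tz": 0, "rx": 0, "ry": 0, "rz": -0.075}
    - {"gripper": 0, "tx": -0.009, "ty": -0.052, "tz": 0, "rx": 0, "ry": 0, "rz": -0.075}
    - {"gripper": 0, "tx": -0.009, "ty": -0.052, "tz": 0, "rx": 0, "ry": 0, "rz": -0.075}
    - {"gripper": 0, "tx": -0.01, "ty": -0.051, "tz": 0, "rx": 0, "ry": 0, "rz": -0.075}
    - {"gripper": 0, "tx": -0.01, "ty": -0.051, "tz": 0, "rx": 0, "ry": 0, "rz": -0.075}
    - {"gripper": 0, "tx": -0.011, "ty": -0.051, "tz": 0, "rx": 0, "ry": 0, "rz": -0.075}
    - {"gripper": 0, "tx": -0.011, "ty": -0.051, "tz": 0, "rx": 0, "ry": 0, "rz": -0.075}
    - {"gripper": 0, "tx": -0.011, "ty": -0.051, "tz": 0, "rx": 0, "ry": 0, "rz": -0.075}

```text
time_s: 3.75
tool_pos: [0.538, 0.3246, 0.2957]
eef_rot: [0.001, 0.982, 0.188, 0.0]
wrist_force: [-0.4, -0.3, -0.5]
finger_gap: 0.0004
```

```bash
sleep 1; python3 - <<'E'
from plan import *
show()
y=0
rows([(*loc(C,.062,0),.189,C[2],4,'l'),(*loc(C,.035,0),.189,C[2],3,'l')],0)
E
```

```text
t 3.75 p [0.538  0.3246 0.2957] yaw 0.3779 tilt [ 0.0011 -0.0013 -1.    ] F [-0.4 -0.3 -0.5] gap 0.0004
C local [0.0757 0.0216] dyaw 0.0275
D local [0.2603 0.503 ] dyaw -0.0313
[{"gripper":0,"tx":-0.004,"ty":0.005,"tz":0.027,"rx":0.000,"ry":-0.000,"rz":0.007}, {"gripper":0,"tx":-0.004,"ty":0.005,"tz":0.027,"rx":0.000,"ry":-0.000,"rz":0.007}, {"gripper":0,"tx":-0.004,"ty":0.005,"tz":0.027,"rx":0.000,"ry":-0.000,"rz":0.007}, {"gripper":0,"tx":-0.003,"ty":0.005,"tz":0.027,"rx":0.000,"ry":-0.000,"rz":0.007}, {"gripper":0,"tx":-0.009,"ty":-0.000,"tz":-0.000,"rx":0.000,"ry":-0.000,"rz":0.000}, {"gripper":0,"tx":-0.009,"ty":0.000,"tz":-0.000,"rx":0.000,"ry":-0.000,"rz":0.000}, {"gripper":0,"tx":-0.009,"ty":-0.000,"tz":-0.000,"rx":0.000,"ry":-0.000,"rz":0.000}]
```

Emit:
jog_arm:
  deltas:
    - {"gripper": 0, "tx": -0.004, "ty": 0.005, "tz": 0.027, "rx": 0, "ry": 0, "rz": 0.007}
    - {"gripper": 0, "tx": -0.004, "ty": 0.005, "tz": 0.027, "rx": 0, "ry": 0, "rz": 0.007}
    - {"gripper": 0, "tx": -0.004, "ty": 0.005, "tz": 0.027, "rx": 0, "ry": 0, "rz": 0.007}
    - {"gripper": 0, "tx": -0.003, "ty": 0.005, "tz": 0.027, "rx": 0, "ry": 0, "rz": 0.007}

```text
time_s: 4.25
tool_pos: [0.5281, 0.3078, 0.1878]
eef_rot: [-0.001, 0.984, 0.18, 0.003]
wrist_force: [-0.2, 0.8, -0.3]
finger_gap: 0.0003
```

```bash
sleep 1; python3 - <<'E'
from plan import *
show()
s=snapshot('side');t=snapshot('top')
a=cv2.resize(s['pixels'][150:330,160:330],None,fx=2.2,fy=2.2);b=cv2.resize(t['pixels'][100:280,160:340],None,fx=2.2,fy=2.2)
save({'pixels':np.hstack([a,b])},'p1')
W=[]
for th in np.linspace(1.1,-0.02,14):
    rho=.112
    W.append((*loc(C,.07-rho*np.cos(th)+.002*np.sin(th)+.015,0),.077+rho*np.sin(th)+.002+.014,C[2],1 if W else 3,'l'))
rows(W,0)
E
```

```text
t 4.25 p [0.5281 0.3078 0.1878] yaw 0.3611 tilt [ 0.0049  0.0038 -1.    ] F [-0.2  0.8 -0.3] gap 0.0003
C local [0.0607 0.0093] dyaw 0.0107
D local [0.2446 0.4915] dyaw -0.0481
[{"gripper":0,"tx":-0.008,"ty":0.003,"tz":-0.002,"rx":-0.000,"ry":-0.000,"rz":0.003}, {"gripper":0,"tx":-0.008,"ty":0.003,"tz":-0.002,"rx":-0.000,"ry":-0.000,"rz":0.003}, {"gripper":0,"tx":-0.008,"ty":0.003,"tz":-0.002,"rx":-0.000,"ry":-0.000,"rz":0.003}, {"gripper":0,"tx":-0.008,"ty":-0.000,"tz":0.005,"rx":0.000,"ry":0.000,"rz":0.000}, {"gripper":0,"tx":-0.008,"ty":-0.000,"tz":0.005,"rx":-0.000,"ry":0.000,"rz":0.000}, {"gripper":0,"tx":-0.008,"ty":-0.000,"tz":0.006,"rx":0.000,"ry":0.000,"rz":0.000}, {"gripper":0,"tx":-0.007,"ty":-0.000,"tz":0.007,"rx":-0.000,"ry":0.000,"rz":0.000}, {"gripper":0,"tx":-0.006,"ty":0.000,"tz":0.007,"rx":0.000,"ry":0.000,"rz":0.000}, {"gripper":0,"tx":-0.006,"ty":0.000,"tz":0.008,"rx":0.000,"ry":0.000,"rz":0.000}, {"gripper":0,"tx":-0.005,"ty":-0.000,"tz":0.008,"rx":0.000,"ry":0.000,"rz":0.000}, {"gripper":0,"tx":-0.004,"ty":0.000,"tz":0.009,"rx":0.000,"ry":0.000,"rz":0.000}, {"gripper":0,"tx":-0.004,"ty":-0.000,"tz":0.009,"rx":0.000,"ry":0.000,"rz":0.000}, {"gripper":0,"tx":-0.003,"ty":0.000,"tz":0.009,"rx":0.000,"ry":0.000,"rz":0.000}, {"gripper":0,"tx":-0.002,"ty":0.000,"tz":0.009,"rx":0.000,"ry":0.000,"rz":0.000}, {"gripper":0,"tx":-0.001,"ty":-0.000,"tz":0.010,"rx":0.000,"ry":0.000,"rz":0.000}, {"gripper":0,"tx":-0.000,"ty":0.000,"tz":0.010,"rx":0.000,"ry":0.000,"rz":0.000}]
```

View pics/p1.png

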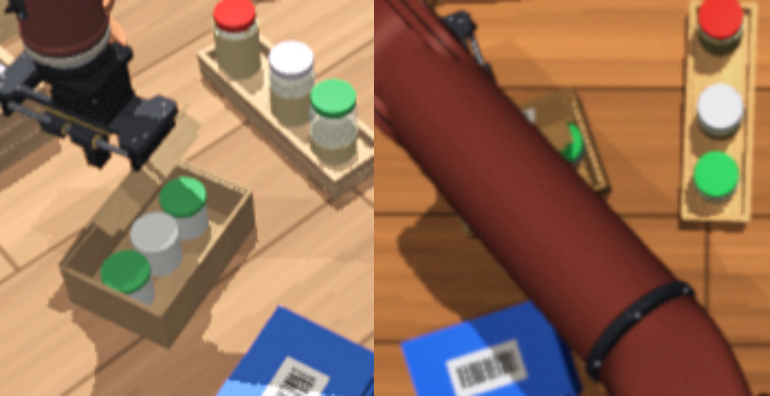

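The fingers are behind the lid edge and the gripper body is above it. I'll push along the arc in two stages.

Emit:
jog_arm:
  deltas:
    - {"gripper": 0, "tx": -0.008, "ty": 0.003, "tz": -0.002, "rx": 0, "ry": 0, "rz": 0.003}
    - {"gripper": 0, "tx": -0.008, "ty": 0.003, "tz": -0.002, "rx": 0, "ry": 0, "rz": 0.003}
    - {"gripper": 0, "tx": -0.008, "ty": 0.003, "tz": -0.002, "rx": 0, "ry": 0, "rz": 0.003}
    - {"gripper": 0, "tx": -0.008, "ty": 0, "tz": 0.005, "rx": 0, "ry": 0, "rz": 0}
    - {"gripper": 0, "tx": -0.008, "ty": 0, "tz": 0.005, "rx": 0, "ry": 0, "rz": 0}
    - {"gripper": 0, "tx": -0.008, "ty": 0, "tz": 0.006, "rx": 0, "ry": 0, "rz": 0}
    - {"gripper": 0, "tx": -0.007, "ty": 0, "tz": 0.007, "rx": 0, "ry": 0, "rz": 0}

```text
time_s: 5.22
tool_pos: [0.4769, 0.2788, 0.172]
eef_rot: [-0.001, 0.985, 0.175, 0.003]
wrist_force: [-0.2, 0.3, 0.8]
finger_gap: 0.0006
```

```bash
sleep 1; python3 - <<'E'
from plan import *
show()
s=snapshot('side');t=snapshot('top')
a=cv2.resize(s['pixels'][150:330,160:330],None,fx=2.2,fy=2.2);b=cv2.resize(t['pixels'][100:280,160:340],None,fx=2.2,fy=2.2)
save({'pixels':np.hstack([a,b])},'p2')
W=[]
for th in np.linspace(.8,-0.02,11)[1:]:
    rho=.112
    W.append((*loc(C,.07-rho*np.cos(th)+.002*np.sin(th)+.015,0),.077+rho*np.sin(th)+.002+.014,C[2],1 ,'l'))
rows(W,0)
E
```

```text
t 5.225 p [0.4769 0.2788 0.172 ] yaw 0.3515 tilt [ 0.0062  0.0039 -1.    ] F [-0.2  0.3  0.8] gap 0.0006
C local [ 0.0026 -0.0004] dyaw 0.0011
D local [0.186  0.4852] dyaw -0.0577
[{"gripper":0,"tx":-0.000,"ty":-0.001,"tz":0.005,"rx":-0.001,"ry":-0.005,"rz":0.001}, {"gripper":0,"tx":-0.006,"ty":0.000,"tz":0.007,"rx":0.000,"ry":-0.000,"rz":0.000}, {"gripper":0,"tx":-0.005,"ty":-0.000,"tz":0.008,"rx":-0.000,"ry":0.000,"rz":0.000}, {"gripper":0,"tx":-0.005,"ty":0.000,"tz":0.008,"rx":0.000,"ry":-0.000,"rz":0.000}, {"gripper":0,"tx":-0.004,"ty":-0.000,"tz":0.008,"rx":-0.000,"ry":0.000,"rz":0.000}, {"gripper":0,"tx":-0.003,"ty":-0.000,"tz":0.009,"rx":0.000,"ry":-0.000,"rz":0.000}, {"gripper":0,"tx":-0.003,"ty":0.000,"tz":0.009,"rx":-0.000,"ry":0.000,"rz":0.000}, {"gripper":0,"tx":-0.002,"ty":0.000,"tz":0.009,"rx":0.000,"ry":-0.000,"rz":0.000}, {"gripper":0,"tx":-0.001,"ty":-0.000,"tz":0.009,"rx":-0.000,"ry":0.000,"rz":0.000}, {"gripper":0,"tx":-0.000,"ty":0.000,"tz":0.009,"rx":0.000,"ry":-0.000,"rz":0.000}]
```

View pics/p2.png

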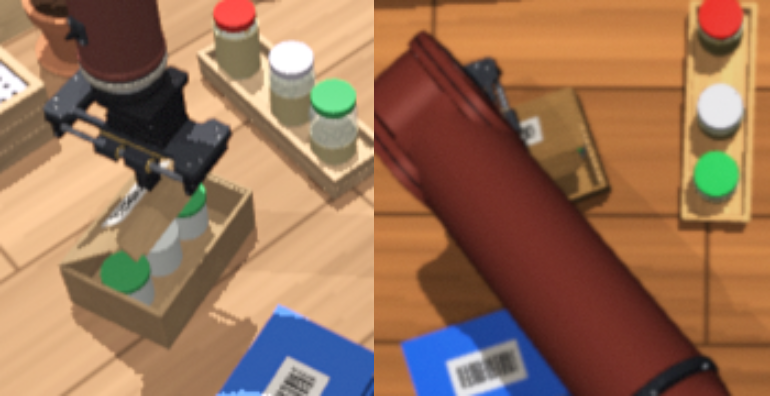

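The lid is closing, now at roughly 0.7 rad. I'll keep pushing.

Emit:
jog_arm:
  deltas:
    - {"gripper": 0, "tx": 0, "ty": 0, "tz": 0.005, "rx": 0, "ry": -0.005, "rz": 0}
    - {"gripper": 0, "tx": -0.006, "ty": 0, "tz": 0.007, "rx": 0, "ry": 0, "rz": 0}
    - {"gripper": 0, "tx": -0.005, "ty": 0, "tz": 0.008, "rx": 0, "ry": 0, "rz": 0}
    - {"gripper": 0, "tx": -0.005, "ty": 0, "tz": 0.008, "rx": 0, "ry": 0, "rz": 0}
    - {"gripper": 0, "tx": -0.004, "ty": 0, "tz": 0.008, "rx": 0, "ry": 0, "rz": 0}
    - {"gripper": 0, "tx": -0.003, "ty": 0, "tz": 0.009, "rx": 0, "ry": 0, "rz": 0}

```text
time_s: 6.08
tool_pos: [0.4537, 0.2704, 0.1235]
eef_rot: [-0.001, 0.985, 0.175, 0.0]
wrist_force: [-0.3, -0.4, 0.1]
finger_gap: 0.0001
```

```bash
sleep 1; python3 - <<'E'
from plan import *
show()
s=snapshot('side');t=snapshot('top')
a=cv2.resize(s['pixels'][150:330,160:330],None,fx=2.2,fy=2.2);b=cv2.resize(t['pixels'][100:280,160:340],None,fx=2.2,fy=2.2)
save({'pixels':np.hstack([a,b])},'p3')
E
```

```text
t 6.075 p [0.4537 0.2704 0.1235] yaw 0.3517 tilt [-1.0e-04  1.7e-03 -1.0e+00] F [-0.3 -0.4  0.1] gap 0.0001
C local [-0.022  -0.0003] dyaw 0.0013
D local [0.1614 0.4868] dyaw -0.0575
```

View pics/p3.png

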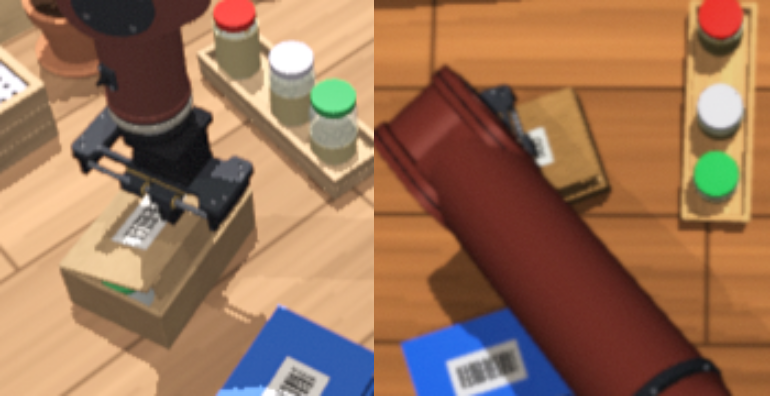

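Emit:
jog_arm:
  deltas:
    - {"gripper": 0, "tx": -0.003, "ty": 0, "tz": 0.008, "rx": 0, "ry": 0, "rz": 0}
    - {"gripper": 0, "tx": -0.002, "ty": 0, "tz": 0.008, "rx": 0, "ry": 0, "rz": 0}
    - {"gripper": 0, "tx": -0.001, "ty": 0, "tz": 0.008, "rx": 0, "ry": 0, "rz": 0}
    - {"gripper": 0, "tx": 0, "ty": 0, "tz": 0.005, "rx": 0, "ry": 0, "rz": 0}

```text
time_s: 6.68
tool_pos: [0.4477, 0.2681, 0.0927]
eef_rot: [-0.001, 0.985, 0.175, -0.0]
wrist_force: [-9.6, -6.8, 36.1]
finger_gap: 0.0006
```

Emit:
jog_arm:
  deltas:
    - {"gripper": 0, "tx": 0, "ty": 0, "tz": -0.003, "rx": 0, "ry": 0, "rz": 0}
    - {"gripper": 0, "tx": 0, "ty": 0, "tz": -0.03, "rx": 0, "ry": 0, "rz": 0}
    - {"gripper": 0.087, "tx": 0, "ty": 0.02, "tz": -0.05, "rx": 0, "ry": 0, "rz": 0}
    - {"gripper": 0.087, "tx": 0, "ty": 0.02, "tz": -0.05, "rx": 0, "ry": 0, "rz": 0}
    - {"gripper": 0.087, "tx": 0, "ty": 0.02, "tz": -0.05, "rx": 0, "ry": 0, "rz": 0}

```text
time_s: 7.3
tool_pos: [0.4667, 0.2108, 0.2761]
eef_rot: [-0.001, 0.984, 0.177, -0.004]
wrist_force: [0.7, -0.4, -0.1]
finger_gap: 0.0228
```

```bash
sleep 1; python3 - <<'E'
from plan import *
show()
rows([(.5,-.2,.30,D[2],10,'arc')],0.087)
E
```

```text
t 7.3 p [0.4667 0.2108 0.2761] yaw 0.3558 tilt [-8.5e-03 -5.0e-04 -1.0e+00] F [ 0.7 -0.4 -0.1] gap 0.0228
C local [-0.0304 -0.0608] dyaw 0.0054
D local [0.1496 0.4269] dyaw -0.0534
[{"gripper":0.087,"tx":0.004,"ty":0.041,"tz":-0.003,"rx":-0.000,"ry":0.001,"rz":-0.005}, {"gripper":0.087,"tx":0.000,"ty":0.042,"tz":-0.002,"rx":-0.000,"ry":0.001,"rz":-0.005}, {"gripper":0.087,"tx":-0.003,"ty":0.042,"tz":-0.002,"rx":-0.000,"ry":0.001,"rz":-0.005}, {"gripper":0.087,"tx":-0.007,"ty":0.041,"tz":-0.002,"rx":-0.000,"ry":0.001,"rz":-0.005}, {"gripper":0.087,"tx":-0.011,"ty":0.041,"tz":-0.002,"rx":-0.000,"ry":0.001,"rz":-0.005}, {"gripper":0.087,"tx":-0.014,"ty":0.040,"tz":-0.002,"rx":-0.000,"ry":0.001,"rz":-0.005}, {"gripper":0.087,"tx":-0.018,"ty":0.039,"tz":-0.002,"rx":-0.000,"ry":0.001,"rz":-0.005}, {"gripper":0.087,"tx":-0.021,"ty":0.037,"tz":-0.002,"rx":-0.000,"ry":0.001,"rz":-0.005}, {"gripper":0.087,"tx":-0.024,"ty":0.036,"tz":-0.002,"rx":-0.000,"ry":0.001,"rz":-0.005}, {"gripper":0.087,"tx":-0.027,"ty":0.034,"tz":-0.002,"rx":-0.000,"ry":0.001,"rz":-0.005}]
```

Emit:
jog_arm:
  deltas:
    - {"gripper": 0.087, "tx": 0.004, "ty": 0.041, "tz": -0.003, "rx": 0, "ry": 0.001, "rz": -0.005}
    - {"gripper": 0.087, "tx": 0, "ty": 0.042, "tz": -0.003, "rx": 0, "ry": 0.001, "rz": -0.005}
    - {"gripper": 0.087, "tx": -0.003, "ty": 0.042, "tz": -0.003, "rx": 0, "ry": 0.001, "rz": -0.005}
    - {"gripper": 0.087, "tx": -0.007, "ty": 0.041, "tz": -0.002, "rx": 0, "ry": 0.001, "rz": -0.005}
    - {"gripper": 0.087, "tx": -0.011, "ty": 0.041, "tz": -0.002, "rx": 0, "ry": 0.001, "rz": -0.005}
    - {"gripper": 0.087, "tx": -0.014, "ty": 0.04, "tz": -0.002, "rx": 0, "ry": 0.001, "rz": -0.005}
    - {"gripper": 0.087, "tx": -0.018, "ty": 0.039, "tz": -0.002, "rx": 0, "ry": 0.001, "rz": -0.005}
    - {"gripper": 0.087, "tx": -0.021, "ty": 0.037, "tz": -0.002, "rx": 0, "ry": 0.001, "rz": -0.005}
    - {"gripper": 0.087, "tx": -0.024, "ty": 0.036, "tz": -0.002, "rx": 0, "ry": 0.001, "rz": -0.005}
    - {"gripper": 0.087, "tx": -0.027, "ty": 0.034, "tz": -0.002, "rx": 0, "ry": 0.001, "rz": -0.005}

```text
time_s: 8.55
tool_pos: [0.5044, -0.2109, 0.3016]
eef_rot: [-0.002, 0.979, 0.205, 0.006]
wrist_force: [1.1, -0.4, -0.3]
finger_gap: 0.0869
```

```bash
sleep 1; python3 - <<'E'
from plan import *
show()
s=snapshot('side');t=snapshot('top')
save(s,'s4');save(t,'t4')
a=cv2.resize(s['pixels'][200:310,180:290],None,fx=5,fy=5,interpolation=2);b=cv2.resize(t['pixels'][130:220,175:275],None,fx=5,fy=5,interpolation=2)
save({'pixels':a},'s4z');save({'pixels':b},'t4z');
print(place_of(t,'label'),place_of(s,'label'))
for P in(s,t):
  for x in place_of(P,'label'): print(onz(P,x['xy'],.0796))
print(loc(C,.002,0))
# high orientation
rows([(*D[:2],.26,D[2],2,'l'),(*D[:2],.13,D[2],6,'l')],.087)
E
```

```text
t 8.55 p [ 0.5044 -0.2109  0.3016] yaw 0.4122 tilt [ 0.0102  0.0057 -0.9999] F [ 1.1 -0.4 -0.3] gap 0.0869
C local [-0.1397 -0.4698] dyaw 0.0618
D local [0.0164 0.0251] dyaw 0.003
[{'xy': [225.1, 170.6], 'score': 0.97}, {'xy': [232.1, 175.3], 'score': 0.72}, {'xy': [211.0, 268.5], 'score': 0.66}] [{'xy': [288.1, 332.7], 'score': 0.83}, {'xy': [231.0, 253.3], 'score': 0.76}, {'xy': [311.5, 219.9], 'score': 0.23}]
[0.20480485 0.31650845 0.0796    ]
[0.47344007 0.28227387 0.0796    ]
[0.41613483 0.05182689 0.0796    ]
[0.48124563 0.27971165 0.0796    ]
[0.46757918 0.25895739 0.0796    ]
[0.1973987  0.31649766 0.0796    ]
[np.float64(0.4761784709571565), np.float64(0.2789865470581975)]
[{"gripper":0.087,"tx":-0.009,"ty":0.014,"tz":0.021,"rx":-0.001,"ry":-0.006,"rz":0.002}, {"gripper":0.087,"tx":-0.009,"ty":0.014,"tz":0.021,"rx":-0.001,"ry":-0.006,"rz":0.002}, {"gripper":0.087,"tx":-0.000,"ty":-0.000,"tz":0.022,"rx":0.000,"ry":-0.000,"rz":0.000}, {"gripper":0.087,"tx":-0.000,"ty":-0.000,"tz":0.022,"rx":0.000,"ry":-0.000,"rz":0.000}, {"gripper":0.087,"tx":-0.000,"ty":0.000,"tz":0.022,"rx":0.000,"ry":-0.000,"rz":0.000}, {"gripper":0.087,"tx":-0.000,"ty":0.000,"tz":0.022,"rx":0.000,"ry":-0.000,"rz":0.000}, {"gripper":0.087,"tx":0.000,"ty":0.000,"tz":0.022,"rx":0.000,"ry":-0.000,"rz":0.000}, {"gripper":0.087,"tx":0.000,"ty":0.000,"tz":0.022,"rx":0.000,"ry":-0.000,"rz":0.000}]
```

View pics/s4z.png

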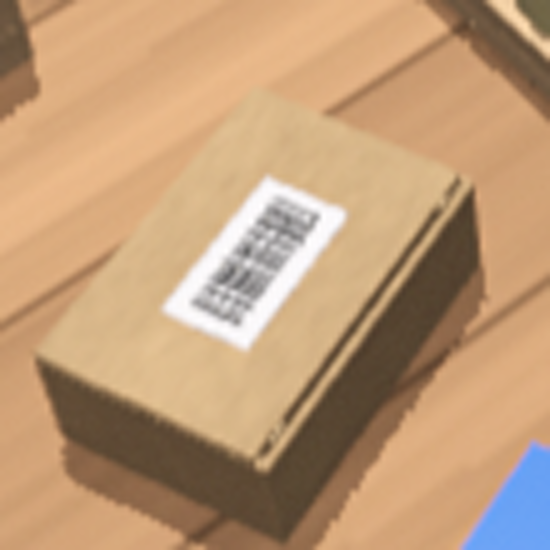

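View pics/t4z.png

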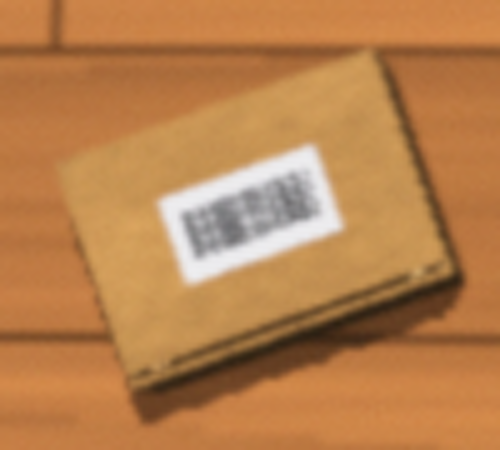

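View pics/s4.png

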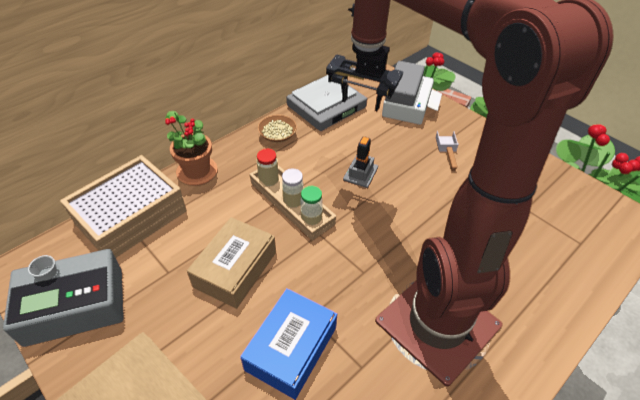

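```bash
python3 - <<'E'
from plan import *
from scipy.optimize import least_squares
s=snapshot('side');t=snapshot('top')
S=lambda a,b:np.array([180+a/5-.4,200+b/5-.4]);T=lambda a,b:np.array([175+a/5-.4,130+b/5-.4])
a,b=.026,.048
cor=[(a,b),(a,-b),(-a,-b),(-a,b)]
obs=list(zip([t]*4,cor,[T(158,200),T(315,145),T(343,228),T(185,284)]))+list(zip([s]*4,cor,[S(163,310),S(267,178),S(347,213),S(248,350)]))
f=lambda q:np.concatenate([proj(P,[*loc(q,*m),q[3]])-o for P,m,o in obs])
r=least_squares(f,[.476,.279,.35,.08]);print(r.x.round(4),r.fun.round(1))
for P in(t,s):
  oo=[o for o in obs if o[0] is P]
  g=lambda q:np.concatenate([proj(P,[*loc(q,*m),.0796])-o for P,m,o in oo]);print(least_squares(g,[.476,.279,.35]).x.round(4))
E
```

```text
[0.4755 0.2804 0.3534 0.0823] [ 0.1  0.1 -0.4 -0.1 -0.1  0.   0.5  0.1 -0.3  0.  -0.  -0.1  0.5  0.1
 -0.3 -0.1]
[0.4759 0.281  0.3422]
[0.4772 0.2794 0.3635]
```

Emit:
jog_arm:
  deltas:
    - {"gripper": 0.087, "tx": -0.009, "ty": 0.014, "tz": 0.021, "rx": -0.001, "ry": -0.006, "rz": 0.002}
    - {"gripper": 0.087, "tx": -0.009, "ty": 0.014, "tz": 0.021, "rx": 0, "ry": -0.006, "rz": 0.002}
    - {"gripper": 0.087, "tx": 0, "ty": 0, "tz": 0.02, "rx": 0, "ry": 0, "rz": 0}
    - {"gripper": 0.087, "tx": 0, "ty": 0, "tz": 0.02, "rx": 0, "ry": 0, "rz": 0}
    - {"gripper": 0.087, "tx": 0, "ty": 0, "tz": 0.01, "rx": 0, "ry": 0, "rz": 0}

```text
time_s: 9.57
tool_pos: [0.4984, -0.2439, 0.2012]
eef_rot: [-0.001, 0.979, 0.204, -0.002]
wrist_force: [-1.1, 0.6, 0.3]
finger_gap: 0.087
```

```bash
sleep 1; python3 - <<'E'
from plan import *
show()
s=snapshot('side');t=snapshot('top')
a=cv2.resize(s['pixels'][110:210,310:430],None,fx=4,fy=4,interpolation=2);b=cv2.resize(t['pixels'][110:210,350:450],None,fx=4,fy=4,interpolation=2)
save({'pixels':np.hstack([a,b[:,:320]])},'p5')
rows([(*D[:2],.16,D[2],2,'l'),(*D[:2],.104,D[2],4,'l')],.087)
E
```

```text
t 9.575 p [ 0.4984 -0.2439  0.2012] yaw 0.4105 tilt [-4.8e-03  3.0e-04 -1.0e+00] F [-1.1  0.6  0.3] gap 0.087
C local [-0.1566 -0.4987] dyaw 0.0601
D local [-0.0022 -0.0028] dyaw 0.0013
[{"gripper":0.087,"tx":0.001,"ty":-0.001,"tz":0.021,"rx":-0.001,"ry":0.002,"rz":0.001}, {"gripper":0.087,"tx":0.001,"ty":-0.001,"tz":0.021,"rx":-0.001,"ry":0.002,"rz":0.001}, {"gripper":0.087,"tx":-0.000,"ty":0.000,"tz":0.014,"rx":-0.000,"ry":-0.000,"rz":0.000}, {"gripper":0.087,"tx":-0.000,"ty":0.000,"tz":0.014,"rx":-0.000,"ry":-0.000,"rz":0.000}, {"gripper":0.087,"tx":-0.000,"ty":0.000,"tz":0.014,"rx":-0.000,"ry":-0.000,"rz":0.000}, {"gripper":0.087,"tx":-0.000,"ty":0.000,"tz":0.014,"rx":-0.000,"ry":-0.000,"rz":0.000}]
```

View pics/p5.png

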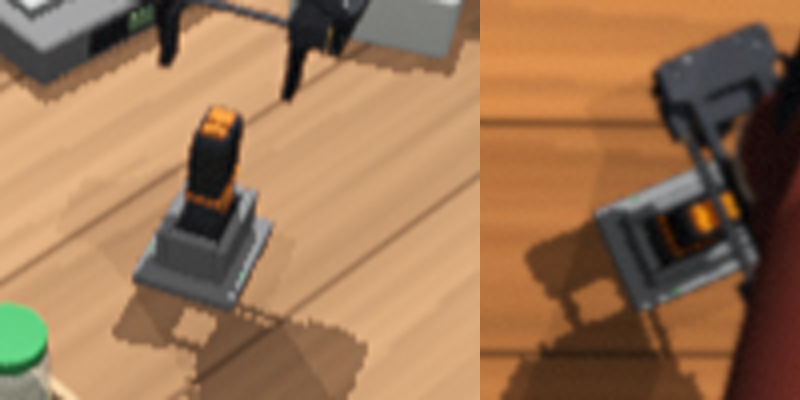

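The fingers straddle the reader along its x axis. I'll lower and grip.

Emit:
jog_arm:
  deltas:
    - {"gripper": 0.087, "tx": 0.001, "ty": -0.001, "tz": 0.021, "rx": 0, "ry": 0.002, "rz": 0}
    - {"gripper": 0.087, "tx": 0.001, "ty": -0.001, "tz": 0.021, "rx": 0, "ry": 0.002, "rz": 0}
    - {"gripper": 0.087, "tx": 0, "ty": 0, "tz": 0.02, "rx": 0, "ry": 0, "rz": 0}
    - {"gripper": 0.087, "tx": 0, "ty": 0, "tz": 0.02, "rx": 0, "ry": 0, "rz": 0}
    - {"gripper": 0.087, "tx": 0, "ty": 0, "tz": 0.01, "rx": 0, "ry": 0, "rz": 0}
    - {"gripper": 0.087, "tx": 0, "ty": 0, "tz": 0, "rx": 0, "ry": 0, "rz": 0}

```text
time_s: 10.42
tool_pos: [0.5022, -0.2428, 0.1111]
eef_rot: [0.001, 0.979, 0.204, 0.002]
wrist_force: [0.4, -1.3, 0.6]
finger_gap: 0.0869
```

```bash
sleep 1; python3 - <<'E'
from plan import *
show()
rows([(*D[:2],.104,D[2],1,'l')],.087)
E
```

```text
t 10.425 p [ 0.5022 -0.2428  0.1111] yaw 0.4107 tilt [ 0.005 -0.001 -1.   ] F [ 0.4 -1.3  0.6] gap 0.0869
C local [-0.1526 -0.499 ] dyaw 0.0603
D local [ 0.0017 -0.0034] dyaw 0.0015
[{"gripper":0.087,"tx":-0.002,"ty":-0.003,"tz":0.007,"rx":0.003,"ry":-0.004,"rz":0.002}]
```

Emit:
jog_arm:
  deltas:
    - {"gripper": 0.087, "tx": -0.002, "ty": -0.003, "tz": 0.007, "rx": 0.001, "ry": -0.004, "rz": 0}
    - {"gripper": 0.087, "tx": 0, "ty": 0, "tz": 0, "rx": 0, "ry": 0, "rz": 0}
    - {"gripper": 0.0, "tx": 0, "ty": 0, "tz": 0, "rx": 0, "ry": 0, "rz": 0}
    - {"gripper": 0.0, "tx": 0, "ty": 0, "tz": 0, "rx": 0, "ry": 0, "rz": 0}
    - {"gripper": 0.0, "tx": 0, "ty": 0, "tz": 0, "rx": 0, "ry": 0, "rz": 0}
    - {"gripper": 0.0, "tx": 0, "ty": 0, "tz": 0, "rx": 0, "ry": 0, "rz": 0}
    - {"gripper": 0.0, "tx": 0, "ty": 0, "tz": 0, "rx": 0, "ry": 0, "rz": 0}
    - {"gripper": 0.0, "tx": 0, "ty": 0, "tz": 0, "rx": 0, "ry": 0, "rz": 0}

```text
time_s: 11.42
tool_pos: [0.5005, -0.2414, 0.1063]
eef_rot: [0.002, 0.979, 0.204, 0.002]
wrist_force: [0.0, 0.4, 0.4]
finger_gap: 0.0347
```

```bash
sleep 1; python3 - <<'E'
from plan import *
show()
print(sense()['moment'])
E
```

```text
t 11.425 p [ 0.5005 -0.2414  0.1063] yaw 0.4106 tilt [ 0.0041 -0.0036 -1.    ] F [0.  0.4 0.4] gap 0.0347
C local [-0.1538 -0.4971] dyaw 0.0602
D local [ 0.0007 -0.0014] dyaw 0.0014
[-0.00418538 -0.15414016  0.02859447]
```

Gap is 34.7 mm, so the fingers are still closing.

Emit:
jog_arm:
  deltas:
    - {"gripper": 0.0, "tx": 0, "ty": 0, "tz": 0, "rx": 0, "ry": 0, "rz": 0}
    - {"gripper": 0.0, "tx": 0, "ty": 0, "tz": 0, "rx": 0, "ry": 0, "rz": 0}
    - {"gripper": 0.0, "tx": 0, "ty": 0, "tz": 0, "rx": 0, "ry": 0, "rz": 0}
    - {"gripper": 0.0, "tx": 0, "ty": 0, "tz": 0, "rx": 0, "ry": 0, "rz": 0}

```text
time_s: 11.92
tool_pos: [0.5005, -0.2414, 0.1063]
eef_rot: [0.002, 0.979, 0.204, 0.002]
wrist_force: [0.1, 0.4, -0.8]
finger_gap: 0.0277
```

Emit:
jog_arm:
  deltas:
    - {"gripper": 0.0, "tx": 0, "ty": 0, "tz": -0.006, "rx": 0, "ry": 0, "rz": 0}
    - {"gripper": 0.0, "tx": 0, "ty": 0, "tz": -0.01, "rx": 0, "ry": 0, "rz": 0}
    - {"gripper": 0.0, "tx": 0, "ty": 0, "tz": -0.012, "rx": 0, "ry": 0, "rz": 0}
    - {"gripper": 0.0, "tx": 0, "ty": 0, "tz": -0.015, "rx": 0, "ry": 0, "rz": 0}
    - {"gripper": 0.0, "tx": 0, "ty": 0, "tz": -0.02, "rx": 0, "ry": 0, "rz": 0}
    - {"gripper": 0.0, "tx": 0, "ty": 0, "tz": -0.025, "rx": 0, "ry": 0, "rz": 0}
    - {"gripper": 0.0, "tx": 0, "ty": 0, "tz": -0.025, "rx": 0, "ry": 0, "rz": 0}
    - {"gripper": 0.0, "tx": 0, "ty": 0, "tz": -0.025, "rx": 0, "ry": 0, "rz": 0}
    - {"gripper": 0.0, "tx": 0, "ty": 0, "tz": -0.025, "rx": 0, "ry": 0, "rz": 0}
    - {"gripper": 0.0, "tx": 0, "ty": 0, "tz": -0.025, "rx": 0, "ry": 0, "rz": 0}
    - {"gripper": 0.0, "tx": 0, "ty": 0, "tz": -0.015, "rx": 0, "ry": 0, "rz": 0}
    - {"gripper": 0.0, "tx": 0, "ty": 0, "tz": -0.005, "rx": 0, "ry": 0, "rz": 0}

```text
time_s: 13.42
tool_pos: [0.499, -0.2399, 0.33]
eef_rot: [0.004, 0.979, 0.204, 0.004]
wrist_force: [-0.2, 0.7, -2.2]
finger_gap: 0.0278
```

```bash
sleep 1; python3 - <<'E'
from plan import *
show()
s=snapshot('side');t=snapshot('top')
a=cv2.resize(s['pixels'][50:210,280:440],None,fx=3.5,fy=3.5,interpolation=2)
save({'pixels':a},'p6')
for n in('reader_center','reader_window'):
  A=place_of(s,n);B=place_of(t,n);print(n,A,B)
  if A and B: print(tri(s,A[0]['xy'],t,B[0]['xy']))
L=(.4755,.2804,.3534)
rows([(.49,-.2,.31,.40,2,'l'),(*loc(C,.002,0),.31,.351,14,'arc')],0)
E
```

```text
t 13.425 p [ 0.499  -0.2399  0.33  ] yaw 0.4113 tilt [ 0.0084 -0.0055 -0.9999] F [-0.2  0.7 -2.2] gap 0.0278
C local [-0.1547 -0.4952] dyaw 0.0609
D local [-0.0001  0.0006] dyaw 0.0021
reader_center [{'xy': [368.1, 100.3], 'score': 0.61}] [{'xy': [423.4, 156.0], 'score': 0.76}]
(array([ 0.50052526, -0.24534166,  0.28864429]), np.float64(0.009881371624687364))
reader_window [{'xy': [369.4, 117.3], 'score': 0.86}, {'xy': [251.6, 263.3], 'score': 0.65}] [{'xy': [417.4, 158.3], 'score': 0.51}]
(array([ 0.49862324, -0.24810583,  0.22906167]), np.float64(0.002330902533712289))
[{"gripper":0,"tx":0.004,"ty":-0.020,"tz":0.009,"rx":0.003,"ry":-0.002,"rz":0.006}, {"gripper":0,"tx":0.004,"ty":-0.020,"tz":0.009,"rx":0.003,"ry":-0.002,"rz":0.006}, {"gripper":0,"tx":0.025,"ty":-0.024,"tz":0.000,"rx":0.000,"ry":-0.000,"rz":0.004}, {"gripper":0,"tx":0.023,"ty":-0.026,"tz":0.000,"rx":0.000,"ry":-0.000,"rz":0.003}, {"gripper":0,"tx":0.022,"ty":-0.028,"tz":0.000,"rx":0.000,"ry":-0.000,"rz":0.004}, {"gripper":0,"tx":0.020,"ty":-0.029,"tz":0.000,"rx":0.000,"ry":-0.000,"rz":0.003}, {"gripper":0,"tx":0.018,"ty":-0.030,"tz":0.000,"rx":0.000,"ry":-0.000,"rz":0.004}, {"gripper":0,"tx":0.016,"ty":-0.032,"tz":0.000,"rx":0.000,"ry":-0.000,"rz":0.004}, {"gripper":0,"tx":0.013,"ty":-0.033,"tz":0.000,"rx":0.000,"ry":-0.000,"rz":0.003}, {"gripper":0,"tx":0.011,"ty":-0.034,"tz":0.000,"rx":0.000,"ry":-0.000,"rz":0.003}, {"gripper":0,"tx":0.009,"ty":-0.035,"tz":0.000,"rx":0.000,"ry":-0.000,"rz":0.004}, {"gripper":0,"tx":0.006,"ty":-0.035,"tz":0.000,"rx":0.000,"ry":-0.000,"rz":0.004}, {"gripper":0,"tx":0.004,"ty":-0.036,"tz":-0.000,"rx":0.000,"ry":-0.000,"rz":0.004}, {"gripper":0,"tx":0.001,"ty":-0.036,"tz":-0.000,"rx":0.000,"ry":-0.000,"rz":0.003}, {"gripper":0,"tx":-0.001,"ty":-0.036,"tz":-0.000,"rx":0.000,"ry":-0.000,"rz":0.003}, {"gripper":0,"tx":-0.004,"ty":-0.036,"tz":-0.000,"rx":0.000,"ry":-0.000,"rz":0.004}]
```

View pics/p6.png

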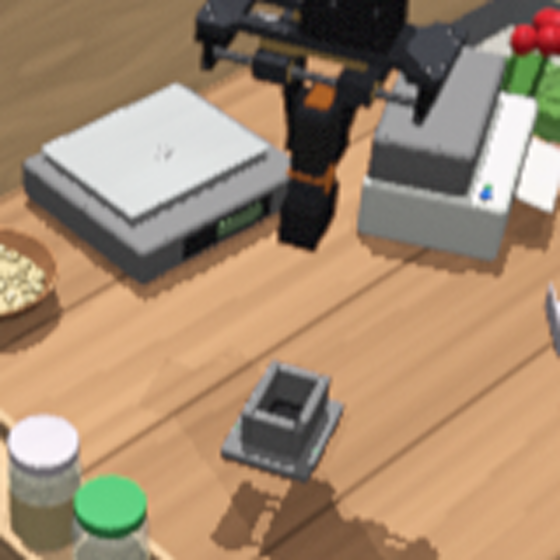

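The reader is held upright and clear of its cup, with the nose at about z 0.238. I'll carry it over the jars.

Emit:
jog_arm:
  deltas:
    - {"gripper": 0, "tx": 0.004, "ty": -0.02, "tz": 0, "rx": 0.003, "ry": -0.004, "rz": 0.004}
    - {"gripper": 0, "tx": 0.004, "ty": -0.02, "tz": 0, "rx": 0.003, "ry": -0.003, "rz": 0.004}
    - {"gripper": 0, "tx": 0.025, "ty": -0.024, "tz": 0, "rx": 0, "ry": 0, "rz": 0.004}
    - {"gripper": 0, "tx": 0.023, "ty": -0.026, "tz": 0, "rx": 0, "ry": 0, "rz": 0.004}
    - {"gripper": 0, "tx": 0.022, "ty": -0.028, "tz": 0, "rx": 0, "ry": 0, "rz": 0.004}
    - {"gripper": 0, "tx": 0.02, "ty": -0.029, "tz": 0, "rx": 0, "ry": 0, "rz": 0.004}
    - {"gripper": 0, "tx": 0.018, "ty": -0.03, "tz": 0, "rx": 0, "ry": 0, "rz": 0.004}
    - {"gripper": 0, "tx": 0.016, "ty": -0.032, "tz": 0, "rx": 0, "ry": 0, "rz": 0.004}
    - {"gripper": 0, "tx": 0.013, "ty": -0.033, "tz": 0, "rx": 0, "ry": 0, "rz": 0.004}
    - {"gripper": 0, "tx": 0.011, "ty": -0.034, "tz": 0, "rx": 0, "ry": 0, "rz": 0.004}
    - {"gripper": 0, "tx": 0.009, "ty": -0.035, "tz": 0, "rx": 0, "ry": 0, "rz": 0.004}
    - {"gripper": 0, "tx": 0.006, "ty": -0.035, "tz": 0, "rx": 0, "ry": 0, "rz": 0.004}
    - {"gripper": 0, "tx": 0.004, "ty": -0.036, "tz": 0, "rx": 0, "ry": 0, "rz": 0.004}
    - {"gripper": 0, "tx": 0.001, "ty": -0.036, "tz": 0, "rx": 0, "ry": 0, "rz": 0.004}
    - {"gripper": 0, "tx": -0.001, "ty": -0.036, "tz": 0, "rx": 0, "ry": 0, "rz": 0.004}
    - {"gripper": 0, "tx": -0.004, "ty": -0.036, "tz": 0, "rx": 0, "ry": 0, "rz": 0.004}
    - {"gripper": 0, "tx": 0, "ty": 0, "tz": 0, "rx": 0, "ry": 0, "rz": 0}

```text
time_s: 15.85
tool_pos: [0.457, 0.3168, 0.3256]
eef_rot: [0.0, 0.984, 0.179, -0.005]
wrist_force: [0.6, 0.4, -1.6]
finger_gap: 0.0277
```

```bash
sleep 1; python3 - <<'E'
from plan import *
show()
rows([(.4758,.2797,.3,.352,3,'l'),(.4758,.2797,.21,.352,6,'l')],0)
E
```

```text
t 15.85 p [0.457  0.3168 0.3256] yaw 0.3607 tilt [-0.0089 -0.002  -1.    ] F [ 0.6  0.4 -1.6] gap 0.0277
C local [-0.003   0.0421] dyaw 0.0103
D local [0.1829 0.528 ] dyaw -0.0485
[{"gripper":0,"tx":0.002,"ty":0.014,"tz":0.009,"rx":-0.000,"ry":0.003,"rz":0.003}, {"gripper":0,"tx":0.002,"ty":0.014,"tz":0.009,"rx":-0.000,"ry":0.003,"rz":0.003}, {"gripper":0,"tx":0.002,"ty":0.014,"tz":0.009,"rx":-0.000,"ry":0.003,"rz":0.003}, {"gripper":0,"tx":-0.000,"ty":-0.000,"tz":0.015,"rx":0.000,"ry":-0.000,"rz":0.000}, {"gripper":0,"tx":-0.000,"ty":-0.000,"tz":0.015,"rx":0.000,"ry":-0.000,"rz":0.000}, {"gripper":0,"tx":-0.000,"ty":-0.000,"tz":0.015,"rx":0.000,"ry":-0.000,"rz":0.000}, {"gripper":0,"tx":-0.000,"ty":-0.000,"tz":0.015,"rx":0.000,"ry":-0.000,"rz":0.000}, {"gripper":0,"tx":0.000,"ty":-0.000,"tz":0.015,"rx":0.000,"ry":-0.000,"rz":0.000}, {"gripper":0,"tx":0.000,"ty":-0.000,"tz":0.015,"rx":0.000,"ry":-0.000,"rz":0.000}]
```

Emit:
jog_arm:
  deltas:
    - {"gripper": 0, "tx": 0.002, "ty": 0.014, "tz": 0.009, "rx": 0, "ry": 0.003, "rz": 0.003}
    - {"gripper": 0, "tx": 0.002, "ty": 0.014, "tz": 0.009, "rx": 0, "ry": 0.003, "rz": 0.003}
    - {"gripper": 0, "tx": 0.002, "ty": 0.014, "tz": 0.009, "rx": 0, "ry": 0.003, "rz": 0.003}
    - {"gripper": 0, "tx": 0, "ty": 0, "tz": 0.015, "rx": 0, "ry": 0, "rz": 0}
    - {"gripper": 0, "tx": 0, "ty": 0, "tz": 0.015, "rx": 0, "ry": 0, "rz": 0}
    - {"gripper": 0, "tx": 0, "ty": 0, "tz": 0.015, "rx": 0, "ry": 0, "rz": 0}
    - {"gripper": 0, "tx": 0, "ty": 0, "tz": 0.015, "rx": 0, "ry": 0, "rz": 0}
    - {"gripper": 0, "tx": 0, "ty": 0, "tz": 0.01, "rx": 0, "ry": 0, "rz": 0}
    - {"gripper": 0, "tx": 0, "ty": 0, "tz": 0, "rx": 0, "ry": 0, "rz": 0}

```text
time_s: 16.98
tool_pos: [0.478, 0.2738, 0.2197]
eef_rot: [0.001, 0.985, 0.173, -0.001]
wrist_force: [-0.8, -0.4, -1.9]
finger_gap: 0.0279
```

```bash
sleep 1; python3 - <<'E'
from plan import *
show()
s=snapshot('side');t=snapshot('top');save(t,'t7')
a=cv2.resize(s['pixels'][180:310,170:300],None,fx=4.5,fy=4.5,interpolation=2)
save({'pixels':a},'p7')
st,p,M=cur()
for n in('reader_center','reader_window'):
  A=place_of(s,n);B=place_of(t,n);print(n,A,B)
# predicted nose corners assuming reader centered in tool frame
for d in (.0923,):
  for c in [(0,0),(.017,.027),(.017,-.027),(-.017,-.027),(-.017,.027)]:
    X=p+M@np.array([c[0],-c[1],d]);x=(proj(s,X)-[170,180]+.5)*4.5;print(c,X.round(4),x.round(0))
rows([(.4758,.2797,.197,.352,3,'l')],0)
E
```

```text
t 16.975 p [0.478  0.2738 0.2197] yaw 0.3475 tilt [-0.0022 -0.0014 -1.    ] F [-0.8 -0.4 -1.9] gap 0.0279
C local [ 0.002  -0.0055] dyaw -0.0029
D local [0.1851 0.4802] dyaw -0.0617
reader_center [] [{'xy': [218.8, 170.2], 'score': 0.42}]
reader_window [{'xy': [233.2, 239.3], 'score': 0.88}] [{'xy': [224.6, 168.5], 'score': 0.57}]
(0, 0) [0.4784 0.274  0.1285] [272. 268.]
(0.017, 0.027) [0.4852 0.3052 0.1285] [219. 291.]
(0.017, -0.027) [0.5036 0.2544 0.1285] [275. 224.]
(-0.017, -0.027) [0.4716 0.2429 0.1285] [324. 246.]
(-0.017, 0.027) [0.4532 0.2936 0.1285] [270. 314.]
[{"gripper":0,"tx":-0.000,"ty":-0.002,"tz":0.008,"rx":0.000,"ry":0.000,"rz":-0.002}, {"gripper":0,"tx":-0.000,"ty":-0.002,"tz":0.008,"rx":0.000,"ry":0.000,"rz":-0.002}, {"gripper":0,"tx":-0.000,"ty":-0.002,"tz":0.008,"rx":0.000,"ry":0.000,"rz":-0.002}]
```

View pics/p7.png

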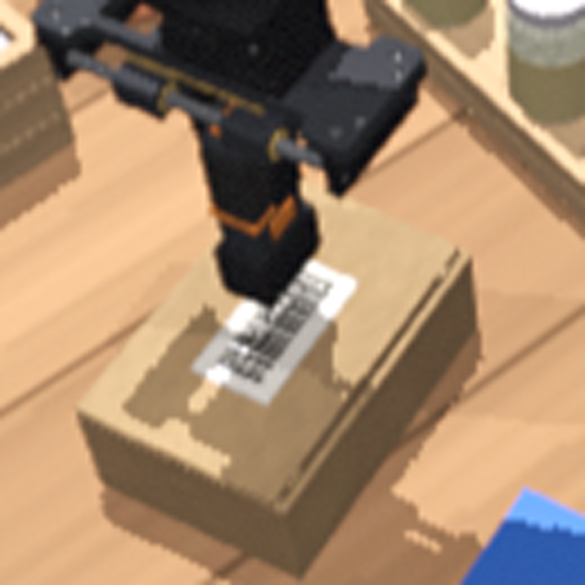

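View pics/t7.png

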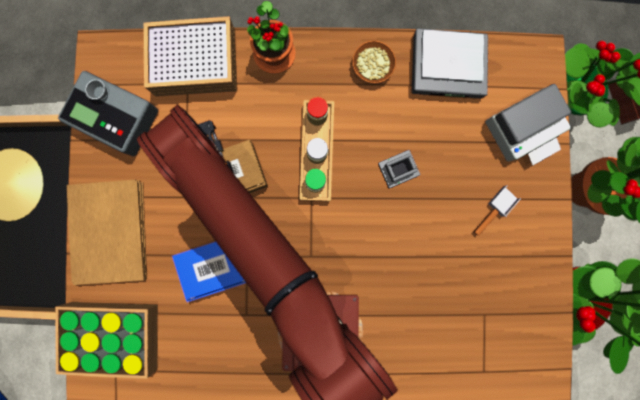

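The side view shows the nose above the label, with corners at crop pixels (217,282) and (270,306). The jars are untouched. I'll make the final approach.

Emit:
jog_arm:
  deltas:
    - {"gripper": 0, "tx": 0, "ty": -0.003, "tz": 0.008, "rx": 0, "ry": 0, "rz": -0.002}
    - {"gripper": 0, "tx": 0, "ty": -0.002, "tz": 0.008, "rx": 0, "ry": 0, "rz": -0.002}
    - {"gripper": 0, "tx": 0, "ty": -0.001, "tz": 0.004, "rx": 0, "ry": 0, "rz": 0}
    - {"gripper": 0, "tx": 0, "ty": 0, "tz": 0, "rx": 0, "ry": 0, "rz": 0}
    - {"gripper": 0, "tx": 0, "ty": 0, "tz": 0, "rx": 0, "ry": 0, "rz": 0}

```text
time_s: 17.9
tool_pos: [0.4765, 0.2802, 0.1999]
eef_rot: [0.0, 0.985, 0.175, -0.0]
wrist_force: [-0.4, 0.8, -1.8]
finger_gap: 0.0278
```

```bash
sleep 1; python3 - <<'E'
from plan import *
show()
s=snapshot('side');t=snapshot('top')
Z=7
a=cv2.resize(s['pixels'][205:290,190:280],None,fx=Z,fy=Z,interpolation=2)
b=a.copy()
st,p,M=cur()
def dr(P3,col):
  q=[tuple(int(v) for v in (proj(s,X)-[190,205]+.5)*Z) for X in P3]
  cv2.polylines(b,[np.array(q)],True,col,1)
cc=[(.017,.027),(.017,-.027),(-.017,-.027),(-.017,.027)]
dr([p+M@np.array([c[0],-c[1],.0923]) for c in cc],(255,0,0))
dr([p+M@np.array([c[0],-c[1],.0523]) for c in cc],(0,255,255))
dr([np.array([*loc((.4755,.2804,.3534),*c),.0823]) for c in [(.026,.048),(.026,-.048),(-.026,-.048),(-.026,.048)]],(0,255,0))
save({'pixels':b},'p8');save({'pixels':a},'p8r')
E
```

```text
t 17.9 p [0.4765 0.2802 0.1999] yaw 0.3514 tilt [ 1.e-04 -6.e-04 -1.e+00] F [-0.4  0.8 -1.8] gap 0.0278
C local [0.0027 0.001 ] dyaw 0.001
D local [0.1862 0.4866] dyaw -0.0578
```

View pics/p8.png

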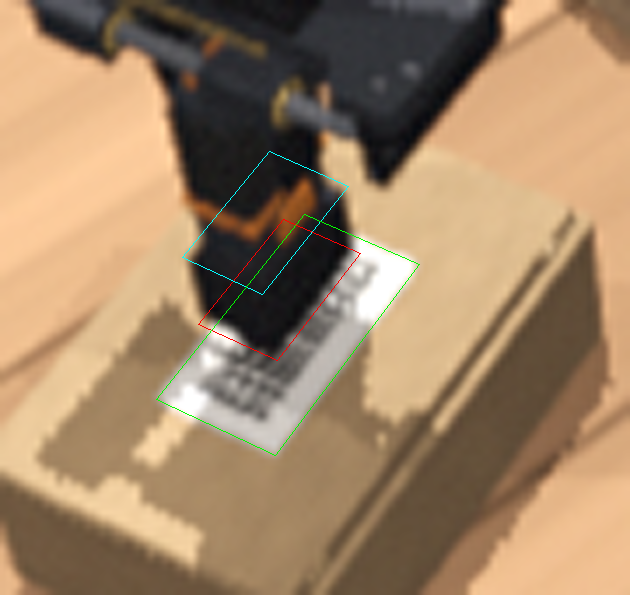

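View pics/p8r.png

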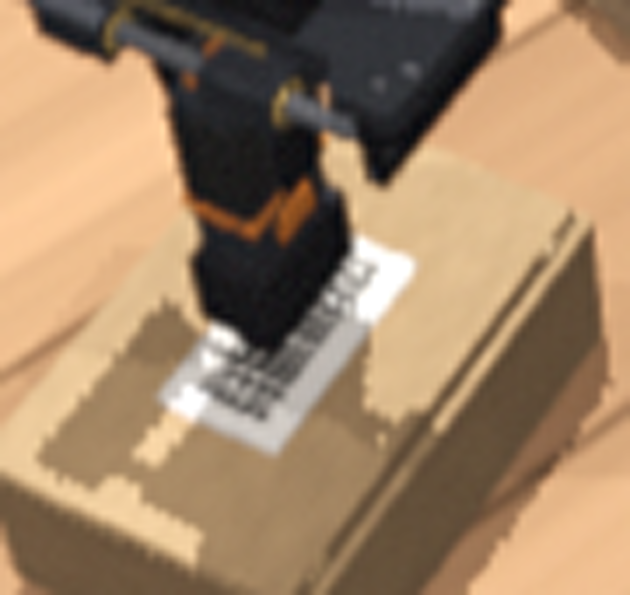

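The overlay puts the nose within about 1–2 px of the prediction, and perhaps 3 mm high. The nominal gap is 28 mm, so I'll lower 5 mm to stay safely within 20–30 mm.

Emit:
jog_arm:
  deltas:
    - {"gripper": 0, "tx": 0, "ty": 0, "tz": 0.003, "rx": 0, "ry": 0, "rz": 0}
    - {"gripper": 0, "tx": 0, "ty": 0, "tz": 0.002, "rx": 0, "ry": 0, "rz": 0}
    - {"gripper": 0, "tx": 0, "ty": 0, "tz": 0, "rx": 0, "ry": 0, "rz": 0}
    - {"gripper": 0, "tx": 0, "ty": 0, "tz": 0, "rx": 0, "ry": 0, "rz": 0}
    - {"gripper": 0, "tx": 0, "ty": 0, "tz": 0, "rx": 0, "ry": 0, "rz": 0}
    - {"gripper": 0, "tx": 0, "ty": 0, "tz": 0, "rx": 0, "ry": 0, "rz": 0}

```text
time_s: 18.75
tool_pos: [0.4769, 0.2801, 0.195]
eef_rot: [0.0, 0.985, 0.175, 0.0]
wrist_force: [-0.2, 0.0, -1.8]
finger_gap: 0.0279
```

```bash
sleep 1; python3 - <<'E'
from plan import *
from scipy.optimize import least_squares
show();st,p,M=cur();print(np.abs(st['joint_vel']).max(), 'nominal gap',p[2]-.0923-.0796)
s=snapshot('side');t=snapshot('top')
a=cv2.resize(s['pixels'][205:290,190:280],None,fx=7,fy=7,interpolation=2);save({'pixels':a},'p9')
for x in place_of(s,'jar_a'): print('jar',onz(s,x['xy'],.026))
E
```

```text
t 18.75 p [0.4769 0.2801 0.195 ] yaw 0.351 tilt [ 9.e-04 -3.e-04 -1.e+00] F [-0.2  0.  -1.8] gap 0.0279
C local [0.003  0.0008] dyaw 0.0006
D local [0.1865 0.4865] dyaw -0.0582
0.00139575023538135 nominal gap 0.023065354214233835
jar [0.45032717 0.02167392 0.026     ]
jar [0.66816586 0.01727912 0.026     ]
jar [0.53242121 0.01488473 0.026     ]
```

View pics/p9.png

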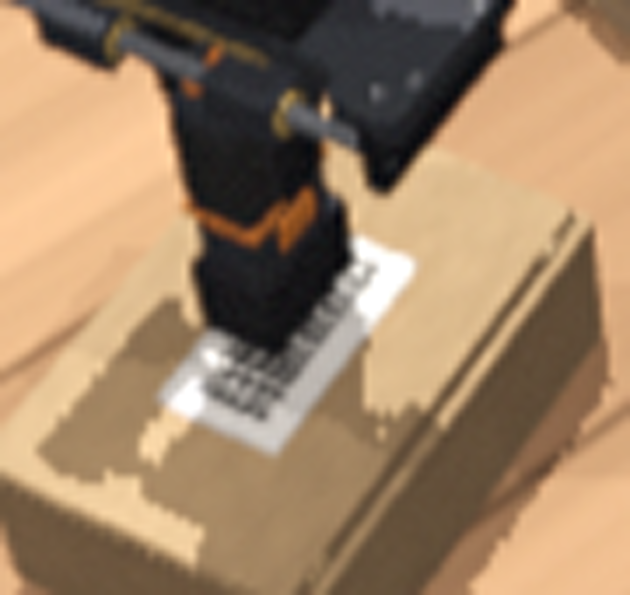

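One jar estimate shifted by 16 mm, so I'll compare the jar pixels with the first picture.

```bash
python3 - <<'E'
from plan import *
t=snapshot('top');s=snapshot('side')
o=cv2.cvtColor(cv2.imread('pics/t0.png'),cv2.COLOR_BGR2RGB);os=cv2.cvtColor(cv2.imread('pics/s0.png'),cv2.COLOR_BGR2RGB)
d=cv2.absdiff(t['pixels'],o)[90:210,295:340];print(d.mean(),(d.max(2)>40).sum())
d=cv2.absdiff(s['pixels'],os)[140:240,265:340];print(d.mean(),(d.max(2)>40).sum())
E
```

```text
6.763888888888889 0
22.498044444444446 28
```

```bash
python3 -c "
from cell import *
print(sign_off())"
```

```text
the job is handed in; nothing more can be done
None
```

The job is handed in at about 18.9 s of the 64 s allowed. The lid is shut and the reader is held still and upright, nose down, over the label.

- **Lid:** I pushed it along its arc with the closed fingers. Pictures from both cameras show it flat on the rim with no tab outside the front wall, though the tab itself cannot be seen once it is shut. The end of the push peaked at about 38 N on the fingertips, close to the 40 N limit set for the arm and gripper body.
- **Reader:** I gripped it across its 28 mm side (measured gap 27.9 mm) and lifted it straight out of the cup. I carried it over the jars with its nose roughly 9–10 cm above their tops. Nothing in the force readings or pictures suggested it touched the carton.
- **Final pose:** It is centred on the measured label to about 1–2 mm, its yaw is within about 0.01 rad of the row of bars, and its tilt is about 1 mrad.
- **Height above label:** This is about 23 mm from the arm's own position. The side camera suggested it could be up to 3 mm more; both values are inside two to three centimetres.
- **Jars:** The detection network placed one jar 16 mm from its first estimate. Compared with the first pictures, no top-view pixel over the jars changed strongly, but 28 side-view pixels did. The jars stand in both pictures and look unmoved, so I put the network's shift down to its own error.

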